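# Find the tamper in the closed tool box

### The job

The coffee tamper is put away in the closed wooden tool box. Take the lid off and lay it flat on the table, handle up, then lift out the tamper (not the steel shaker beside it) and set it down upright, wholly on the black rubber tamping mat, without dropping it. Leave the shaker standing in the box where it is and the lid on the table.

Things in the scene. Friction and masses are not known exactly. Their poses are not given: they have to be found in the camera images.
- box_lid: Loose light-wood lid, closed on the box at first. Plate 224 (x) x 164 (y) x 8 mm; under it a panel 200 x 140 x 5 mm sits in the box mouth with 4 mm play: lift straight up. Black bar handle on top, 80 (x) x 18 (y) x 30 mm high: pinch its 18 mm. Origin: centre of the panel's underside, z up; plate top at 13 mm, handle top at 43 mm. 0.25 kg. The free table between box and mat takes it, x ahead.
- tamper: Coffee tamper upright in the box: steel base 58 mm across, brown wooden handle at most 40 mm across, 94 mm tall, 0.46 kg. Origin: centre of its underside, z up. Grip the handle 75 to 80 mm above it. The opaque box is fixed, right under the closed lid and turned like it: 220 (x) x 160 (y) x 108 mm, walls and floor 6 mm. The tamper is about 50 mm from its middle along x, either way.
- shaker: Steel shaker with a white plastic lid, round, 61 mm across, 82 mm high, 0.16 kg, standing upright in the other end of the box, its axis about 100 mm from the tamper's. Origin: centre of its underside, z up. It is to stay there.
- mat: Tamping mat, black ribbed rubber, square, 140 x 140 x 8 mm, fixed to the table. Origin: centre of its underside; top at z 8 mm; x and y along its edges.

How it is judged (in metres and radians):
At the end, for the whole second after the job is handed in: Tamper upright (10 degrees) and still on the mat, its centre within 46 mm of the mat's along each edge; lid flat and still on the table, handle up (within 15 mm of the table top, 10 degrees); shaker upright (10 degrees) in the box, within 50 mm of where it was (x of tamper in the frame of mat between -0.046 and 0.046 m and y of tamper in the frame of mat between -0.046 and 0.046 m and z of tamper in the frame of mat between 0.003 and 0.015 m and angle between each of tamper, box_lid, shaker's own z axis and vertical below 0.17 rad and linear speed of each of tamper, box_lid below 0.02 m/s and height (world z) of box_lid below 0.015 m and height (world z) of shaker below 0.02 m and distance of shaker from where it was at the start of the episode below 0.05 m); the robot touches nothing.
It fails at once if the tamper is dropped: out of the fingers while its foot is more than 60 mm above the table (height (world z) of tamper above 0.06 m and contact force between the fingers and tamper below 0.05 N).
It fails at once if the shaker is lifted out of the box (height (world z) of shaker above 0.06 m).
It also fails if it takes over 64 s, if anything falls off the work surface, if the arm or the gripper's body presses on something with over 40 N, if the wrist force passes 120 N, or if a joint passes its speed limit or range.

### The arm

A 6-joint arm with a two-finger parallel gripper is mounted at the origin on a cart in front of the work surface, level with it; the furniture and walls round the work are solid. World frame = base frame: x ahead of the robot, y to its left, z up, the work surface at z = 0. Lengths are in m, angles in degrees, forces in N, time in s.
With the tool pointing down it reaches from about 0.25 to 0.725 m from the base axis. Payload 9.7 kg.
Tool frame: the origin (TCP) lies between the finger pads; the fingertips stand 19 mm ahead of it and the grasp point (between the pads) is the TCP; x points along the fingers, y is the direction in which the jaws open and shut, and the axes are right-handed (so a half turn about x gives the same grasp; the last joint's range is limited). The gripper opens to 85 mm and grips with 20 to 120 N. Pads are 22 mm wide; open, the fingers measure 114 mm over their backs; the gripper's body (76 mm by 85 mm) begins 54 mm behind the grasp point. The pads swing forward as they close: fully open they stand 13 mm farther back than shut.
Start: joints at [75.115, 4.979, 10.078, 95.1, 0, 90], TCP at [0.141, 0.532, 0.25] pointing down, gripper open.
Joint ranges: [-179.16, 179.16], [-48.56, 103.87], [-65.8, 70.77], [-126.05, 130.52], [-82.76, 87.17], [-180, 180]. Speed limits (degrees/s): [127.2, 127.2, 147.25, 180, 180, 180].

### API

Orientations are given as [roll, pitch, yaw] about the fixed x, y, z axes, in that order (R = Rz(yaw) Ry(pitch) Rx(roll)).
In Python, from workcell import bot gives the robot as it stands. The module is installed in compiled form; this text tells all that it offers.
- The arm moves only by the shell command python3 -m handwheel 'ROWS' [FORCE]. ROWS is JSON, a list of rows, each a list of 7 numbers: the turn, a rotation vector about the tool's x, y, z in degrees, then the shift along the tool's x, y, z in m, then the closure, from -1 (fully open) to 1 (shut), so that 0 is half open. In form: [[ax, ay, az, dx, dy, dz, fingers], ...]. A call has 1 to 20 rows; each row is the pose to reach, as a shift and turn from the pose commanded when the call began, along the tool's axes at that moment; what a row does not reach only later rows make up. A row lasts 1/8 s, in which the tool goes at most 62.5 mm and 10.7 degrees, less where a joint would pass 70% of its speed; a pose out of reach is approached as far as the arm can. A call with a gripper value outside its range is refused whole. The fingers move at their own pace and stop on an object; FORCE is the grip in N (left out, the last holds). Time passes only in rows, so rows that repeat a pose let the fingers close. It gives the time, the measured TCP pose, the force and the opening at its end, in the units of the state.
- bot.get_obs(): the state, without advancing time (a new reading comes with each control period).
- bot.camera(name): name is "side" or "top"; returns a dict with "frame" (400x640x3 uint8, red, green, blue), "fx", "fy", "cx", "cy" (pixels), "R" (3x3) and "t" (3): a world point X has camera coordinates R X + t. Camera axes: x right, y down, z forward; pixel columns grow to the right and rows downward; lengths in m; the calibration is good to about 2 mm. A picture is of the moment at which its call begins. There is no depth.
- bot.job_done(): hands the job in, once; it reports no verdict.
Trained networks look in a picture, given as the dict that the camera call returned (one of the last four; its "shot" number tells which), for a name from the list of things; names that differ only in an ending like _2 or _b are one class to them, and where a whole thing is asked for, a point or a joint stands for the part that bears it (a point fixed in the world has none). Each returns a list of dicts, best first, with "conf" (0 to 1); they miss things now and then, are a little off and sometimes report something else, mostly with a low value. They report only what shows in the picture. A call takes as long as a camera call.
- bot.look_for(name, picture): "bbox" ([left, top, width, height] as shares, 0 to 1, of the picture: columns of its width, rows of its height, round what is visible of it).
- bot.tip_of(name, picture): "centre" ([column, row] as shares, 0 to 1, of the picture: columns of its width, rows of its height: a listed point, or the origin of a listed thing).
The state is a dict: "time": time; "q": joint angles; "qd": joint speeds; "joint_efforts": joint torques, N m; "ee_pos": TCP position; "tcp_rot": TCP orientation; "wrist_force": force on the tool from outside, world axes, zero at the start; "torque": the same for the moment, N m; "opening": finger opening in m.
Only numpy, scipy, OpenCV 4.12 (cv2) and the standard library are available. Lean on these libraries where they do the work, as an engineer would, in place of code of your own. Each camera call takes 0.05 s, during which the arm holds its last target.

## Working session

There is one attempt and no reset: what is moved stays moved. The work goes in short steps, Python scripts to look and compute and a shell command to move; the robot and the scene stay as the last step left them, time stands still between calls to the robot, and variables do not carry over. Pictures are saved under pics/ and viewed, and the job is handed in when it is done.

```bash
mkdir -p pics; cat > h.py <<'E'
import numpy as np, cv2
from workcell import bot
from scipy.spatial.transform import Rotation as Ro
def save(p,n): cv2.imwrite(f'pics/{n}.png',cv2.cvtColor(p['frame'],cv2.COLOR_RGB2BGR))
def ray(p,u,v,z):
    R=np.array(p['R']);t=np.array(p['t']);d=R.T@np.array([(u-p['cx'])/p['fx'],(v-p['cy'])/p['fy'],1]);c=-R.T@t
    return c+d*(z-c[2])/d[2]
def proj(p,X):
    x=np.array(p['R'])@np.array(X)+np.array(p['t']);return np.array([p['fx']*x[0]/x[2]+p['cx'],p['fy']*x[1]/x[2]+p['cy']])
E
python3 - <<'E'
from h import *
o=bot.get_obs();print(o)
for n in('top','side'):
    p=bot.camera(n);save(p,n+'0');print(n,'cam at',-np.array(p['R']).T@p['t'],p['fx'])
    for k in('box_lid','mat','tamper','shaker'):
        for r in bot.look_for(k,p)[:2]:print(k,'box',np.round(np.array(r['bbox'])*[640,400,640,400],1),r['conf'])
        for r in bot.tip_of(k,p)[:2]:
            c=np.array(r['centre'])*[640,400];print(k,c.round(1),r['conf'],ray(p,*c,0.103 if k=='box_lid' else 0.0).round(3))
E
```

```text
{'time': 0.0, 'q': array([ 7.51164866e+01,  5.01234497e+00,  1.00338246e+01,  9.50990277e+01,
       -1.80314324e-03,  9.00008570e+01]), 'qd': array([-0.03304954,  0.03587872,  0.02483222,  0.07579469, -0.02145441,
        0.04318715]), 'joint_efforts': array([ 1.54764333e-03, -5.20385849e+01,  4.64803290e+01,  1.64445152e-02,
        4.24900691e-05,  2.81036677e-05]), 'ee_pos': array([0.14122629, 0.53135013, 0.24956547]), 'tcp_rot': array([ -88.66714612,   89.92243094, -103.55151534]), 'wrist_force': array([ 0.52099953, -0.01596262,  0.33575753]), 'torque': array([-0.03608833,  0.04797978,  0.01255917]), 'opening': 0.08557794503158155}
top cam at [ 0.46077231 -0.02192253  1.11222817] 431.2011121326514
box_lid box [390.5 148.9  83.1 101.8] 0.9
box_lid [431.2 201.2] 0.87 [ 0.491 -0.247  0.103]
mat box [212.7 163.2  57.5  59.3] 0.83
mat [241.4 194. ] 0.82 [0.504 0.219 0.   ]
shaker [431.2 199.5] 0.72 [ 0.498 -0.27   0.   ]
side cam at [ 0.63961347 -0.75170752  0.51400152] 374.06142405322163
box_lid box [193.5 220.2 153.9  80.9] 0.91
box_lid [271.4 258. ] 0.64 [ 0.484 -0.248  0.103]
mat box [292.5 177.3  51.3  26.6] 0.84
mat [319.2 193.9] 0.9 [0.506 0.189 0.   ]
```

View pics/top0.png

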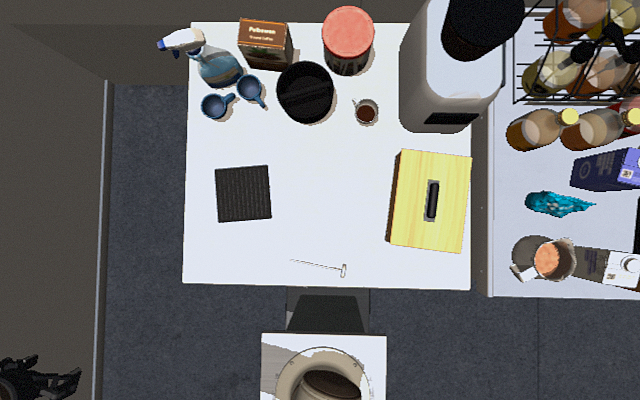

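View pics/side0.png

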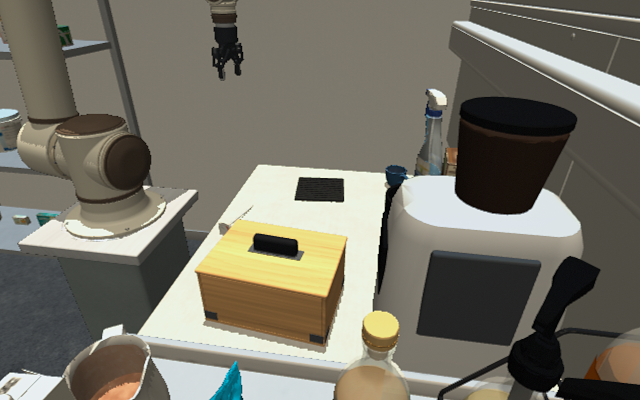

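The top view shows the lid at about columns 390–472 and rows 149–253, with its black handle near (431,201), turned a few degrees. The mat is at (243,194), and the table between them is free apart from a small brush near (320,268). The side view agrees. Next I'll measure the lid's yaw and centre, and the mat's pose.

```bash
python3 - <<'E'
from h import *
from scipy.optimize import least_squares
p=bot.camera('top');f=p['frame'];hsv=cv2.cvtColor(f,cv2.COLOR_RGB2HSV)
def big(m):
    c,_=cv2.findContours(m.astype(np.uint8),cv2.RETR_EXTERNAL,cv2.CHAIN_APPROX_NONE);return max(c,key=cv2.contourArea)
def fit(c,z,off,L):
    P=np.array([ray(p,*q[0],z)[:2] for q in c]);
    (cx,cy),(w,h),a=cv2.minAreaRect((P*1000).astype(np.float32));print(L,'centre',cx,cy,'size',w,h,'ang',a)
roi=np.zeros((400,640),bool);roi[140:262,380:480]=1
print(hsv[200,[388,392,396,400,410,450]],hsv[200:203,[428,432]].tolist(), hsv[190,[210,220,240,260,280]])
m=roi&(hsv[...,1]>60)&(hsv[...,2]>205);fit(big(m),.116,0,'plate')
r2=np.zeros((400,640),bool);r2[175:225,420:445]=1
fit(big(r2&(hsv[...,2]<70)),.146,0,'handle')
r3=np.zeros((400,640),bool);r3[150:235,205:285]=1
fit(big(r3&(hsv[...,2]<120)),.008,0,'mat')
cv2.imwrite('pics/crop.png',cv2.resize(cv2.cvtColor(f,cv2.COLOR_RGB2BGR)[140:262,380:480],None,fx=5,fy=4.9,interpolation=0))
s=bot.camera('side');fs=s['frame']
v=f.copy()
E
```

```text
[[107  18 252]
 [ 15 142  77]
 [ 27 108 236]
 [ 32  98 230]
 [ 29  98 226]
 [ 31  98 227]] [[[110, 38, 40], [23, 15, 66]], [[161, 50, 41], [162, 18, 72]], [[127, 121, 19], [12, 18, 72]]] [[109  17 241]
 [162  28  45]
 [ 26  46  39]
 [158  19  55]
 [110  16 239]]
plate centre 492.482177734375 -242.67681884765625 size 162.31214904785156 222.739501953125 ang 83.48275756835938
handle centre 492.2147216796875 -239.930908203125 size 19.973779678344727 77.74626922607422 ang 83.6041030883789
mat centre 505.00732421875 214.2294921875 size 138.3733673095703 138.49656677246094 ang 5.729267120361328
```

View pics/crop.png

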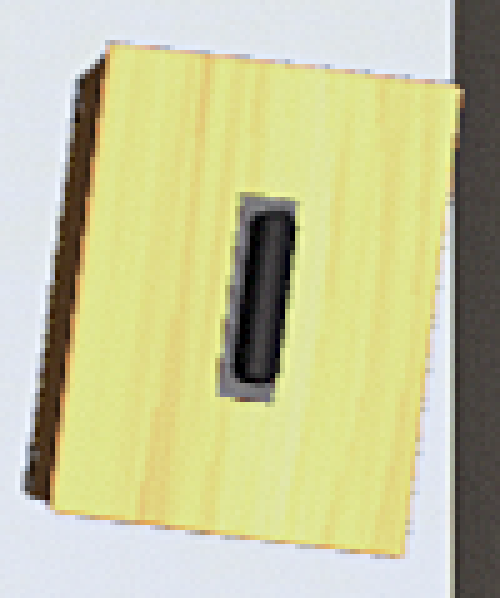

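```bash
cat >> h.py <<'E'
def goal(pos,yaw_y,base=None):
    """rows delta to put TCP at pos, tool x down, tool y at yaw_y deg (or +180)"""
    o=bot.get_obs();R0=Ro.from_euler('xyz',o['tcp_rot'],degrees=True).as_matrix();p0=o['ee_pos']
    for a in(yaw_y,yaw_y+180):
        y=np.array([np.cos(np.radians(a)),np.sin(np.radians(a)),0]);x=np.array([0,0,-1.]);Rt=np.c_[x,y,np.cross(x,y)]
        print('yaw',a,'turn',np.round(Ro.from_matrix(R0.T@Rt).as_rotvec(degrees=True),2),'shift',np.round(R0.T@(np.array(pos)-p0),4))
    print('tool y dir',R0[:,1].round(3),'z',R0[:,2].round(3),'q',o['q'].round(1),'pos',p0.round(4),'t',o['time'],'F',o['wrist_force'].round(1),o['opening'])
E
python3 - <<'E'
from h import *
goal([.492,-.2425,.25],83.5)
E
```

```text
yaw 83.5 turn [-8.39 -0.    0.  ] shift [ 3.000e-04 -6.580e-01  5.378e-01]
yaw 263.5 turn [171.61   0.     0.  ] shift [ 3.000e-04 -6.580e-01  5.378e-01]
tool y dir [ 0.257  0.966 -0.   ] z [ 0.966 -0.257 -0.   ] q [75.1  5.  10.1 95.1  0.  90. ] pos [0.1413 0.5315 0.2503] t 1.0 F [-0.2  0.   0.7] 0.08538469834898388
```

```bash
python3 -m handwheel '[[-8.4,0,0,0,-0.658,0.538,-1],[-8.4,0,0,0,-0.658,0.538,-1],[-8.4,0,0,0,-0.658,0.538,-1],[-8.4,0,0,0,-0.658,0.538,-1],[-8.4,0,0,0,-0.658,0.538,-1],[-8.4,0,0,0,-0.658,0.538,-1],[-8.4,0,0,0,-0.658,0.538,-1],[-8.4,0,0,0,-0.658,0.538,-1],[-8.4,0,0,0,-0.658,0.538,-1],[-8.4,0,0,0,-0.658,0.538,-1],[-8.4,0,0,0,-0.658,0.538,-1],[-8.4,0,0,0,-0.658,0.538,-1],[-8.4,0,0,0,-0.658,0.538,-1],[-8.4,0,0,0,-0.658,0.538,-1],[-8.4,0,0,0,-0.658,0.538,-1],[-8.4,0,0,0,-0.658,0.538,-1],[-8.4,0,0,0,-0.658,0.538,-1]]' 40
python3 - <<'E'
from h import *
goal([.492,-.2425,.138],83.5)
p=bot.camera('side');save(p,'s1')
E
```

```text
time: 3.12
ee_pos: [0.492, -0.2417, 0.2508]
tcp_rot: [-13.0, 90.0, -19.5]
wrist_force: [0.2, -0.7, -0.5]
opening: 0.0852
yaw 83.5 turn [0.07 0.03 0.01] shift [ 0.1128 -0.0007 -0.    ]
yaw 263.5 turn [-1.7993e+02 -1.0000e-02  5.0000e-02] shift [ 0.1128 -0.0007 -0.    ]
tool y dir [ 0.112  0.994 -0.   ] z [ 0.994 -0.112  0.001] q [-26.2   4.7   9.8  95.1   0.  -19.7] pos [ 0.492  -0.2417  0.2508] t 3.125 F [ 0.2 -0.7 -0.5] 0.0851806426605533
```

View pics/s1.png

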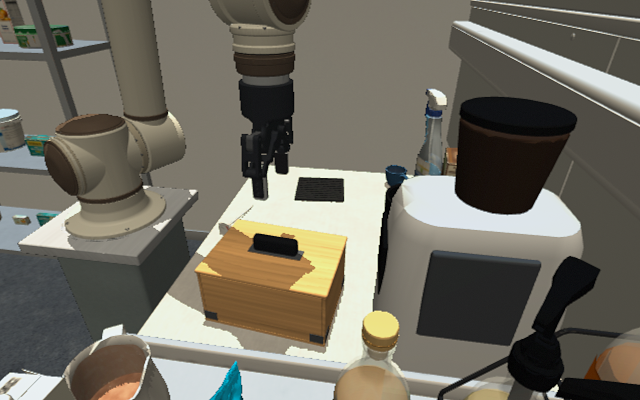

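The gripper hangs over the handle, with fingertips at about (262,195) and the handle at (275,244), and the jaws open across it. Next I descend, close and check.

```bash
python3 -m handwheel '[[0,0,0,0.05,-0.0007,0,-1],[0,0,0,0.09,-0.0007,0,-1],[0,0,0,0.112,-0.0007,0,-1],[0,0,0,0.112,-0.0007,0,-1],[0,0,0,0.112,-0.0007,0,1],[0,0,0,0.112,-0.0007,0,1],[0,0,0,0.112,-0.0007,0,1],[0,0,0,0.112,-0.0007,0,1],[0,0,0,0.112,-0.0007,0,1],[0,0,0,0.112,-0.0007,0,1],[0,0,0,0.112,-0.0007,0,1],[0,0,0,0.112,-0.0007,0,1]]' 60
```

```text
time: 4.68
ee_pos: [0.4924, -0.2433, 0.139]
tcp_rot: [-10.1, 89.9, -16.6]
wrist_force: [0.4, 1.3, 5.6]
opening: 0.0168
```

```bash
python3 -m handwheel '[[0,0,0,-0.005,0,0,1],[0,0,0,-0.012,0,0,1],[0,0,0,-0.025,0,0,1],[0,0,0,-0.05,0,0,1],[0,0,0,-0.08,0,0,1],[0,0,0,-0.08,0,0,1],[0,0,0,-0.08,0,0,1]]'
python3 - <<'E'
from h import *
p=bot.camera('side');save(p,'s2')
goal([.49,-.01,.219],83.5)
E
```

```text
time: 5.55
ee_pos: [0.492, -0.2432, 0.2177]
tcp_rot: [163.4, 90.0, 156.9]
wrist_force: [-0.5, 0.0, -3.3]
opening: 0.0168
yaw 83.5 turn [ 0.02 -0.08 -0.03] shift [-0.0017  0.2314 -0.0282]
yaw 263.5 turn [-1.7998e+02  4.0000e-02 -1.3000e-01] shift [-0.0017  0.2314 -0.0282]
tool y dir [0.113 0.994 0.   ] z [ 0.994 -0.113 -0.001] q [-26.3   4.3   5.7  91.5  -0.  -19.8] pos [ 0.4918 -0.2431  0.2172] t 5.6 F [-0.3 -0.7 -2.8] 0.016566759318696885
```

View pics/s2.png

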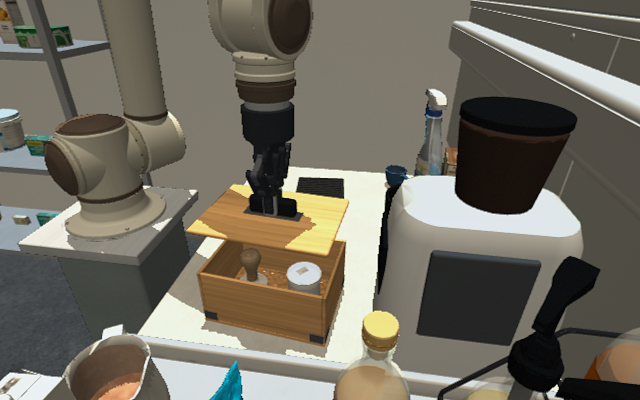

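The lid hangs level from the jaws. Inside the box, the tamper knob (250,258) is at the near end and the white shaker lid (304,275) at the far end. Now I move the lid sideways and lower it to just above the table.

```bash
python3 -m handwheel '[[0,0,0,0,0.05,-0.006,1],[0,0,0,0,0.1,-0.012,1],[0,0,0,0,0.15,-0.018,1],[0,0,0,0,0.2,-0.024,1],[0,0,0,0.01,0.231,-0.028,1],[0,0,0,0.06,0.231,-0.028,1],[0,0,0,0.11,0.231,-0.028,1],[0,0,0,0.15,0.231,-0.028,1],[0,0,0,0.17,0.231,-0.028,1],[0,0,0,0.177,0.231,-0.028,1],[0,0,0,0.177,0.231,-0.028,1]]'
python3 - <<'E'
from h import *
p=bot.camera('side');save(p,'s3')
goal([.49,-.01,.0355],83.5)
E
```

```text
time: 6.98
ee_pos: [0.4901, -0.0106, 0.041]
tcp_rot: [-173.3, 90.0, -179.8]
wrist_force: [0.5, -0.0, -1.1]
opening: 0.0169
yaw 83.5 turn [ 0.01  0.03 -0.  ] shift [ 0.0063  0.0005 -0.0007]
yaw 263.5 turn [-1.7999e+02  1.0000e-02  4.0000e-02] shift [ 0.0063  0.0005 -0.0007]
tool y dir [0.113 0.994 0.   ] z [ 0.994 -0.113  0.   ] q [ -1.2  -1.9 -20.1  71.8   0.    5.2] pos [ 0.4906 -0.0106  0.0418] t 7.025 F [ 0.4 -0.1 -2.5] 0.017541671090532656
```

View pics/s3.png

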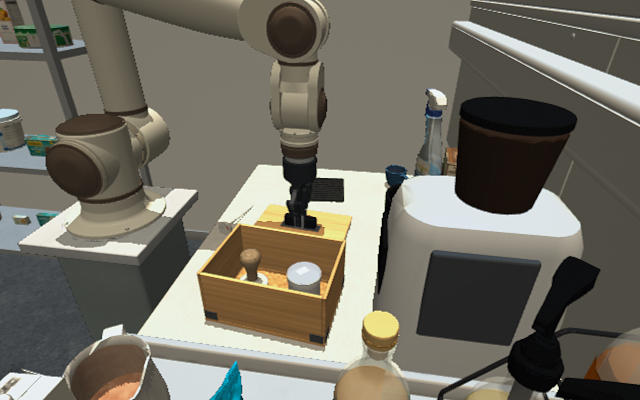

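The lid is just above the table between the box and the mat. I lower it the last few millimetres.

```bash
python3 -m handwheel '[[0,0,0,0.002,0,0,1],[0,0,0,0.004,0,0,1],[0,0,0,0.005,0,0,1],[0,0,0,0.005,0,0,1]]'
```

```text
time: 7.52
ee_pos: [0.4904, -0.0106, 0.0363]
tcp_rot: [-173.8, 90.0, 179.7]
wrist_force: [0.5, 0.3, -2.1]
opening: 0.0173
```

```bash
python3 -m handwheel '[[0,0,0,0.001,0,0,1],[0,0,0,0.001,0,0,1],[0,0,0,0.001,0,0,-1],[0,0,0,0.001,0,0,-1],[0,0,0,0.001,0,0,-1],[0,0,0,0.001,0,0,-1],[0,0,0,0.001,0,0,-1],[0,0,0,-0.06,0,0,-1],[0,0,0,-0.12,0,0,-1],[0,0,0,-0.18,0,0,-1],[0,0,0,-0.23,0,0,-1],[0,0,0,-0.23,0.15,-0.14,-1],[0,0,0,-0.23,0.15,-0.14,-1],[0,0,0,-0.23,0.15,-0.14,-1],[0,0,0,-0.23,0.15,-0.14,-1]]'
python3 - <<'E'
from h import *
for n in('top','side'):
    p=bot.camera(n);save(p,n+'4')
    for k,z in(('box_lid',0),('tamper',.006),('shaker',.006)):
        for r in bot.look_for(k,p)[:1]:print(k,'box',np.round(np.array(r['bbox'])*[640,400,640,400],1),r['conf'])
        for r in bot.tip_of(k,p)[:2]:
            c=np.array(r['centre'])*[640,400];print(n,k,c.round(1),r['conf'],ray(p,*c,z).round(3))
    f=cv2.cvtColor(p['frame'],cv2.COLOR_RGB2BGR)
    cr=f[140:262,380:480] if n=='top' else f[215:350,190:360]
    cv2.imwrite(f'pics/crop4{n}.png',cv2.resize(cr,None,fx=4.6,fy=4.4,interpolation=2))
E
```

```text
time: 9.4
ee_pos: [0.3664, 0.1562, 0.2667]
tcp_rot: [49.0, 89.9, 42.6]
wrist_force: [1.3, -0.7, 0.2]
opening: 0.0855
box_lid box [297.  155.2  71.5  89.7] 0.75
top box_lid [330.8 202.5] 0.6 [ 0.486 -0.013  0.   ]
tamper box [407.  209.8  24.6  23.7] 0.67
top tamper [418.  223.4] 0.97 [ 0.436 -0.236  0.006]
shaker box [412.4 167.7  31.7  26.7] 0.55
top shaker [424.4 181.7] 0.86 [ 0.543 -0.251  0.006]
box_lid box [254.5 206.6  95.9  34.4] 0.91
side box_lid [295.2 232.5] 0.82 [ 0.477 -0.016  0.   ]
tamper box [240.4 247.3  28.3  39. ] 0.58
side tamper [252.4 288.5] 0.96 [ 0.435 -0.227  0.006]
shaker box [285.4 259.3  34.9  32.6] 0.82
side shaker [299.6 306.1] 0.94 [ 0.535 -0.258  0.006]
```

View pics/top4.png

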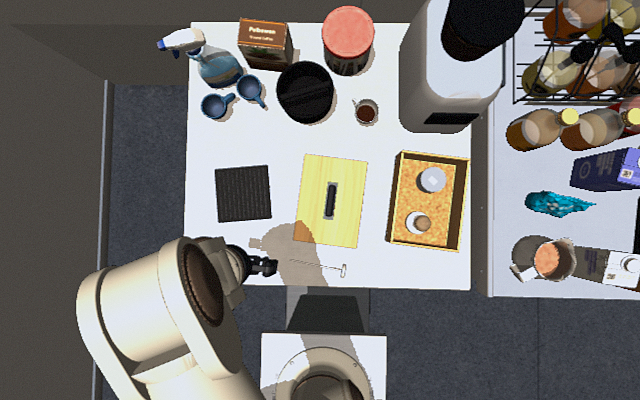

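View pics/crop4top.png

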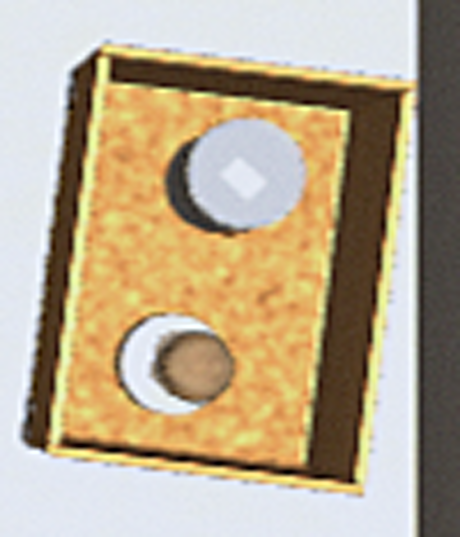

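View pics/crop4side.png

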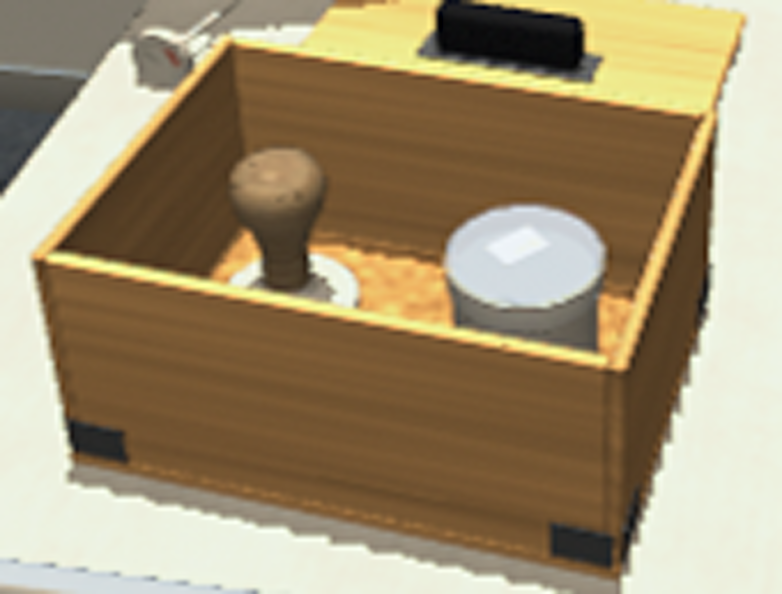

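The top view shows the lid flat at (331,202). In the box, the tamper knob is at about (422,223) over a white base at (417,222), and the shaker is at (431,180). I'll refine the tamper's axis from the knob in both views.

```bash
python3 - <<'E'
from h import *
pt=bot.camera('top');ps=bot.camera('side')
h=cv2.cvtColor(pt['frame'],cv2.COLOR_RGB2HSV);print(h[223,410:434].tolist())
# candidates projected for check
for X in([.436,-.234],[.440,-.236],[.442,-.237],[.444,-.238]):
    print(X,'top base',proj(pt,X+[.02]).round(1),'knob',proj(pt,X+[.09]).round(1),'side knob',proj(ps,X+[.085]).round(1),'sidebase',proj(ps,X+[.018]).round(1))
print('knob px->',ray(pt,422.4,223.2,.09),ray(ps,250.3,257.5,.085))
E
```

```text
[[108, 18, 244], [111, 17, 252], [116, 10, 209], [18, 51, 135], [14, 66, 77], [14, 105, 68], [17, 108, 132], [16, 97, 173], [16, 98, 185], [16, 101, 185], [15, 98, 182], [15, 99, 182], [14, 104, 189], [15, 107, 195], [16, 103, 194], [16, 112, 180], [15, 98, 189], [15, 97, 184], [15, 98, 170], [17, 97, 158], [16, 119, 157], [15, 161, 206], [16, 152, 233], [22, 130, 228]]
[0.436, -0.234] top base [418.3 223.7] knob [424.1 224.5] side knob [248.1 258.6] sidebase [251.1 286.3]
[0.44, -0.236] top base [419.1 222.1] knob [425.  222.8] side knob [249.9 259.5] sidebase [252.8 287.3]
[0.442, -0.237] top base [419.5 221.3] knob [425.4 222. ] side knob [250.8 260. ] sidebase [253.6 287.7]
[0.444, -0.238] top base [419.9 220.5] knob [425.9 221.1] side knob [251.7 260.4] sidebase [254.5 288.2]
knob px-> [ 0.43893339 -0.22995616  0.09      ] [ 0.43894671 -0.23024142  0.085     ]
```

```bash
python3 - <<'E'
import cv2
f=cv2.imread('pics/top4.png')[205:240,400:440];g=cv2.imread('pics/side4.png')[240:295,230:280]
cv2.imwrite('pics/z1.png',cv2.resize(f,None,fx=15,fy=15,interpolation=0))
cv2.imwrite('pics/z2.png',cv2.resize(g,None,fx=10,fy=10,interpolation=0))
E
```

```text
(no output)
```

View pics/z1.png

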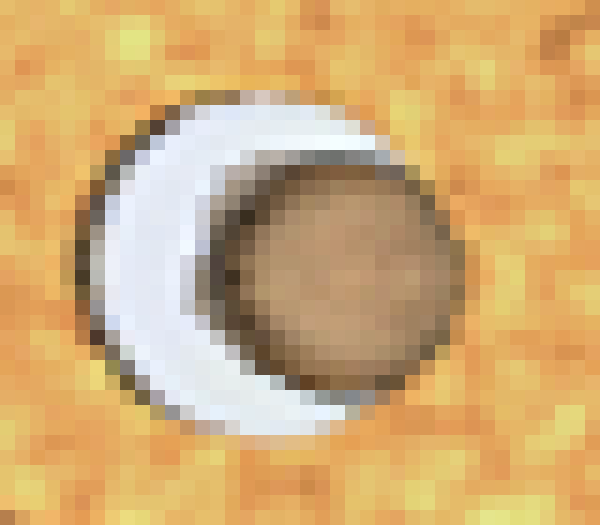

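View pics/z2.png

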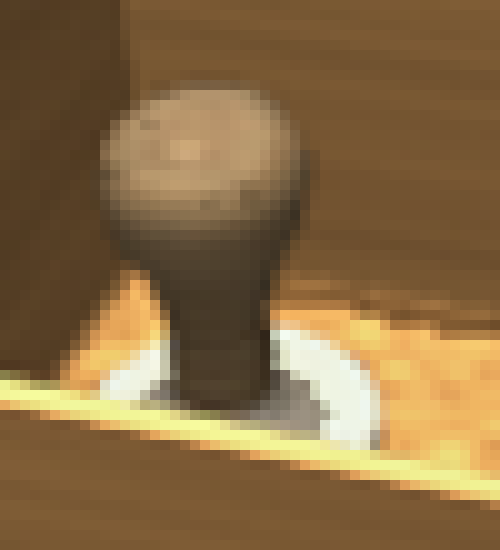

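Both views put the knob axis at about (0.4395, -0.231), which agrees with the box geometry (about 53 mm from the middle). Now I go above it.

```bash
python3 - <<'E'
from h import *
goal([.4395,-.231,.25],83.5)
E
```

```text
yaw 83.5 turn [ 0. -0. -0.] shift [ 0.0163 -0.3747  0.1143]
yaw 263.5 turn [-180.    0.   -0.] shift [ 0.0163 -0.3747  0.1143]
tool y dir [0.113 0.994 0.   ] z [ 0.994 -0.113 -0.   ] q [ 22.7 -15.   -6.7  98.3   0.   29.2] pos [0.3683 0.1542 0.2663] t 10.2 F [-0.3 -0.1  0.1] 0.08547908652156219
```

```bash
python3 -m handwheel '[[0,0,0,0.016,-0.375,0.114,-0.6],[0,0,0,0.016,-0.375,0.114,-0.6],[0,0,0,0.016,-0.375,0.114,-0.6],[0,0,0,0.016,-0.375,0.114,-0.6],[0,0,0,0.016,-0.375,0.114,-0.6],[0,0,0,0.016,-0.375,0.114,-0.6],[0,0,0,0.016,-0.375,0.114,-0.6],[0,0,0,0.016,-0.375,0.114,-0.6],[0,0,0,0.016,-0.375,0.114,-0.6],[0,0,0,0.016,-0.375,0.114,-0.6],[0,0,0,0.066,-0.375,0.114,-0.6],[0,0,0,0.096,-0.375,0.114,-0.6],[0,0,0,0.096,-0.375,0.114,-0.6]]' 80
python3 - <<'E'
from h import *
goal([.4395,-.231,.083],83.5)
p=bot.camera('top');save(p,'t5');s=bot.camera('side');save(s,'s5')
E
```

```text
time: 11.82
ee_pos: [0.4382, -0.2299, 0.1687]
tcp_rot: [158.2, 89.8, 151.7]
wrist_force: [-0.1, 0.4, -0.3]
opening: 0.068
yaw 83.5 turn [ 0.09 -0.17 -0.07] shift [ 0.0857 -0.0011  0.0016]
yaw 263.5 turn [-1.7991e+02  1.1000e-01 -2.7000e-01] shift [ 0.0857 -0.0011  0.0016]
tool y dir [0.112 0.994 0.001] z [ 0.994 -0.112 -0.003] q [-27.7  -3.3  -7.3  86.2   0.  -21.3] pos [ 0.4382 -0.2299  0.1687] t 11.825 F [-0.1  0.4 -0.3] 0.06797857013300335
```

View pics/s5.png

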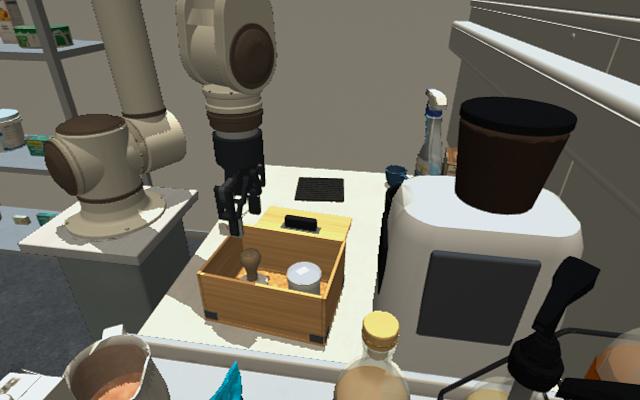

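The open fingers (near tip at about (237,235)) are above the tamper knob at (250,258) and clear of the box walls. I descend and grip.

```bash
python3 -m handwheel '[[0,0,0,0.03,-0.001,0.001,-0.6],[0,0,0,0.06,-0.001,0.001,-0.6],[0,0,0,0.08,-0.001,0.001,-0.6],[0,0,0,0.0865,-0.001,0.001,-0.6],[0,0,0,0.0865,-0.001,0.001,-0.6],[0,0,0,0.0865,-0.001,0.001,1],[0,0,0,0.0865,-0.001,0.001,1],[0,0,0,0.0865,-0.001,0.001,1],[0,0,0,0.0865,-0.001,0.001,1],[0,0,0,0.0865,-0.001,0.001,1],[0,0,0,0.0865,-0.001,0.001,1]]' 80
python3 - <<'E'
from h import *
s=bot.camera('side');save(s,'s6')
E
```

```text
time: 13.3
ee_pos: [0.4408, -0.2324, 0.0854]
tcp_rot: [-6.3, 89.9, -12.8]
wrist_force: [0.0, 2.5, 7.3]
opening: 0.0345
```

View pics/s6.png

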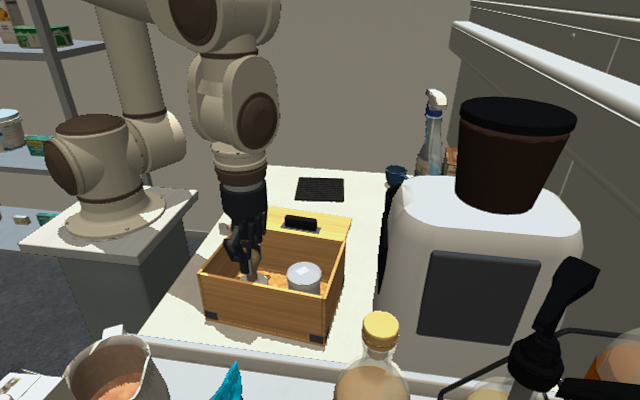

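```bash
python3 -m handwheel '[[0,0,0,-0.004,0,0,1],[0,0,0,-0.01,0,0,1],[0,0,0,-0.018,0,0,1],[0,0,0,-0.03,0,0,1],[0,0,0,-0.04,0,0,1],[0,0,0,-0.04,0,0,1],[0,0,0,-0.04,0,0,1]]' 100
python3 - <<'E'
from h import *
s=bot.camera('side');save(s,'s7')
cv2.imwrite('pics/s7z.png',cv2.resize(cv2.imread('pics/s7.png')[190:310,190:350],None,fx=4.5,fy=4.5))
print(bot.get_obs()['wrist_force'],bot.get_obs()['opening'])
E
```

```text
time: 14.22
ee_pos: [0.4399, -0.2323, 0.1236]
tcp_rot: [166.0, 90.0, 159.5]
wrist_force: [0.2, 0.1, -6.7]
opening: 0.0347
[ 0.0435111  -0.12422321 -4.91045466] 0.03401967688088626
```

View pics/s7z.png

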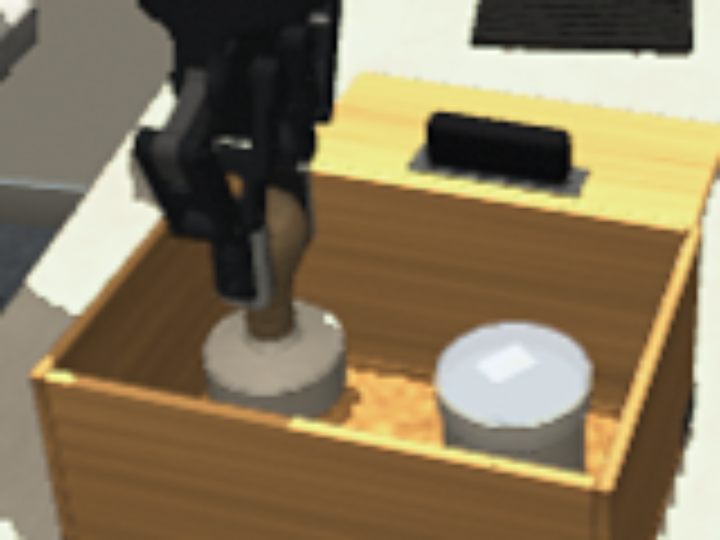

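The tamper is held upright and lifted about 40 mm, and the shaker is undisturbed. The wrist shows roughly its weight (4.9–6.7 N). I lift higher, then carry it over.

```bash
python3 -m handwheel '[[0,0,0,-0.015,0,0,1],[0,0,0,-0.04,0,0,1],[0,0,0,-0.07,0,0,1],[0,0,0,-0.1,0,0,1],[0,0,0,-0.12,0,0,1],[0,0,0,-0.12,0,0,1],[0,0,0,-0.12,0,0,1]]'
python3 - <<'E'
from h import *
goal([.505,.214,.244],83.5)
E
```

```text
time: 15.15
ee_pos: [0.4398, -0.2322, 0.2431]
tcp_rot: [160.7, 89.9, 154.2]
wrist_force: [0.5, 0.4, -5.8]
opening: 0.0345
yaw 83.5 turn [ 0.01 -0.05 -0.02] shift [-0.0008  0.4508  0.0143]
yaw 263.5 turn [-1.7999e+02  3.0000e-02 -7.0000e-02] shift [-0.0008  0.4508  0.0143]
tool y dir [0.113 0.994 0.   ] z [ 0.994 -0.113 -0.001] q [-27.8  -2.3   1.8  94.2  -0.  -21.3] pos [ 0.4398 -0.2322  0.2431] t 15.15 F [ 0.5  0.4 -5.8] 0.03450128747226873
```

```bash
python3 -m handwheel '[[0,0,0,0,0.015,0,1],[0,0,0,0,0.045,0.001,1],[0,0,0,0,0.085,0.003,1],[0,0,0,0,0.13,0.004,1],[0,0,0,0,0.175,0.005,1],[0,0,0,0,0.22,0.007,1],[0,0,0,0,0.265,0.008,1],[0,0,0,0,0.31,0.01,1],[0,0,0,0,0.355,0.011,1],[0,0,0,0,0.395,0.013,1],[0,0,0,0,0.425,0.014,1],[0,0,0,0,0.445,0.014,1],[0,0,0,0,0.451,0.014,1],[0,0,0,0,0.451,0.014,1],[0,0,0,0,0.451,0.014,1]]'
python3 - <<'E'
from h import *
goal([.505,.214,.244],83.5)
for n in('side','top'):
    s=bot.camera(n);save(s,n+'8')
E
```

```text
time: 17.02
ee_pos: [0.5048, 0.2134, 0.2439]
tcp_rot: [-64.1, 90.0, -70.7]
wrist_force: [0.3, -1.0, -5.7]
opening: 0.0342
yaw 83.5 turn [-0.04  0.    0.01] shift [-0.0001  0.0006  0.0001]
yaw 263.5 turn [ 1.7996e+02  2.0000e-02 -1.0000e-02] shift [-0.0001  0.0006  0.0001]
tool y dir [ 0.114  0.993 -0.   ] z [ 0.993 -0.114  0.   ] q [22.9  4.6  8.9 94.4 -0.  29.5] pos [0.5048 0.2134 0.2439] t 17.025 F [ 0.3 -1.  -5.7] 0.034248096653270145
```

View pics/side8.png

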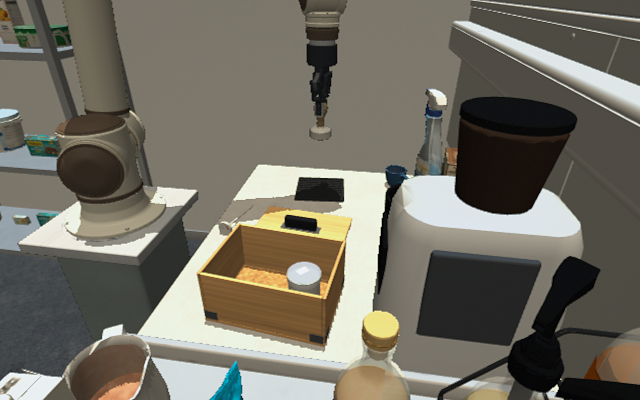

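View pics/top8.png

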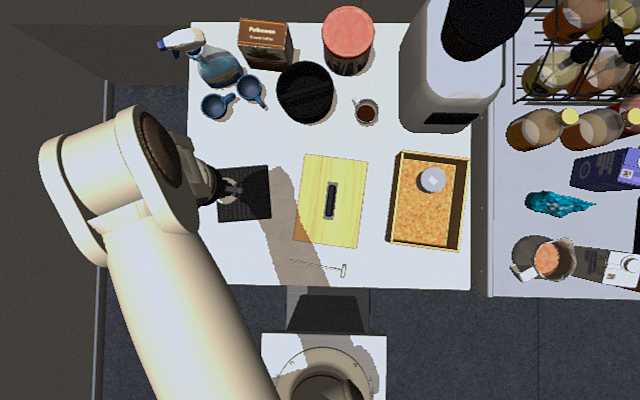

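The tamper hangs upright over the mat, with its foot at about (319,133) in the side view. I lower it.

```bash
python3 -m handwheel '[[0,0,0,0.015,0,0,1],[0,0,0,0.045,0,0,1],[0,0,0,0.08,0,0,1],[0,0,0,0.11,0,0,1],[0,0,0,0.135,0,0,1],[0,0,0,0.147,0,0,1],[0,0,0,0.15,0,0,1],[0,0,0,0.15,0,0,1],[0,0,0,0.152,0,0,1],[0,0,0,0.154,0,0,1],[0,0,0,0.154,0,0,1]]'
```

```text
time: 18.5
ee_pos: [0.5048, 0.2142, 0.0898]
tcp_rot: [-176.3, 90.0, 177.2]
wrist_force: [0.1, 0.9, -5.3]
opening: 0.0338
```

```bash
python3 - <<'E'
from h import *
goal([.505,.214,.0874],83.5)
s=bot.camera('side');save(s,'s9')
cv2.imwrite('pics/s9z.png',cv2.resize(cv2.imread('pics/s9.png')[110:220,250:390],None,fx=5,fy=5))
E
```

```text
yaw 83.5 turn [ 0.02 -0.    0.  ] shift [ 0.0024 -0.0002  0.0002]
yaw 263.5 turn [-179.98   -0.     -0.  ] shift [ 0.0024 -0.0002  0.0002]
tool y dir [ 0.113  0.994 -0.   ] z [ 0.994 -0.113 -0.   ] q [23.   4.7 -8.  77.3  0.  29.5] pos [0.5048 0.2142 0.0898] t 18.5 F [ 0.1  0.9 -5.3] 0.03383363821483795
```

View pics/s9z.png

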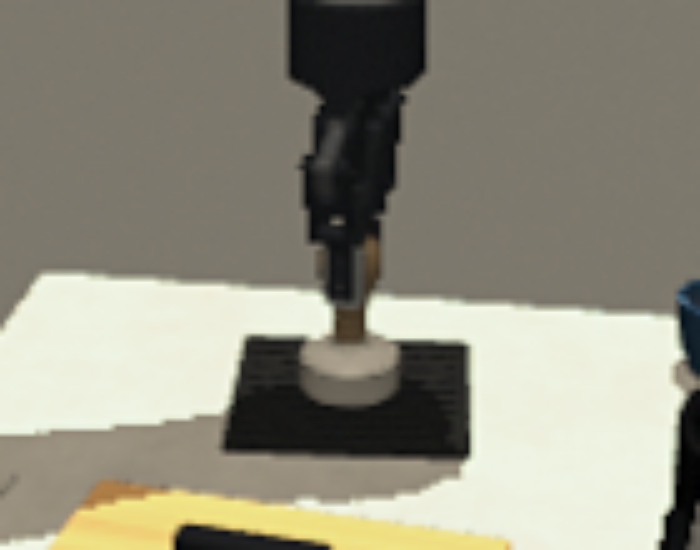

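The tamper is centred over the mat and a few millimetres above it. I lower it in 1 mm steps until the wrist force changes.

```bash
python3 -m handwheel '[[0,0,0,0.001,0,0,1],[0,0,0,0.002,0,0,1],[0,0,0,0.0025,0,0,1],[0,0,0,0.0025,0,0,1]]'
```

```text
time: 19.05
ee_pos: [0.5051, 0.2143, 0.0877]
tcp_rot: [24.8, 90.0, 18.4]
wrist_force: [-0.0, 1.0, -1.6]
opening: 0.034
```

```bash
python3 -m handwheel '[[0,0,0,0.0005,0,0,1],[0,0,0,0.0005,0,0,1]]'
```

```text
time: 19.3
ee_pos: [0.5052, 0.2144, 0.0876]
tcp_rot: [29.4, 89.9, 22.9]
wrist_force: [-0.6, 0.5, 4.0]
opening: 0.0343
```

It is now resting on the mat. I release and retreat straight up.

```bash
python3 -m handwheel '[[0,0,0,0,0,0,0],[0,0,0,0,0,0,-0.4],[0,0,0,0,0,0,-1],[0,0,0,0,0,0,-1],[0,0,0,0,0,0,-1],[0,0,0,0,0,0,-1],[0,0,0,-0.03,0,0,-1],[0,0,0,-0.08,0,0,-1],[0,0,0,-0.13,0,0,-1],[0,0,0,-0.18,0,0,-1],[0,0,0,-0.18,0.1,-0.15,-1],[0,0,0,-0.18,0.1,-0.15,-1],[0,0,0,-0.18,0.1,-0.15,-1],[0,0,0,-0.18,0.1,-0.15,-1],[0,0,0,-0.18,0.1,-0.15,-1],[0,0,0,-0.18,0.1,-0.15,-1]]'
python3 - <<'E'
from h import *
M=np.array([.505,.2142]);c,s_=np.cos(np.radians(5.73)),np.sin(np.radians(5.73))
for n in('side','top'):
    p=bot.camera(n);save(p,n+'10')
    for k,z in(('tamper',.008),('box_lid',0),('shaker',.006)):
        for r in bot.tip_of(k,p)[:1]:
            q=np.array(r['centre'])*[640,400];print(n,k,q.round(1),r['conf'],ray(p,*q,z).round(3))
E
```

```text
time: 21.3
ee_pos: [0.3679, 0.3299, 0.2667]
tcp_rot: [-93.1, 90.0, -99.6]
wrist_force: [0.4, -0.4, -1.2]
opening: 0.0851
side tamper [315.9 189.6] 0.95 [0.494 0.199 0.008]
side box_lid [293.7 231.8] 0.8 [ 0.473 -0.013  0.   ]
side shaker [301.8 302.6] 0.72 [ 0.538 -0.249  0.006]
top tamper [241.6 193.6] 0.67 [0.505 0.217 0.008]
top box_lid [333.1 199.5] 0.69 [ 0.494 -0.019  0.   ]
top shaker [425.2 181.4] 0.77 [ 0.544 -0.253  0.006]
```

View pics/side10.png

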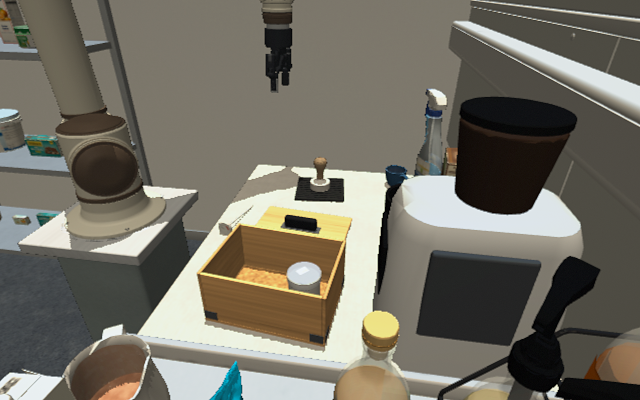

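View pics/top10.png

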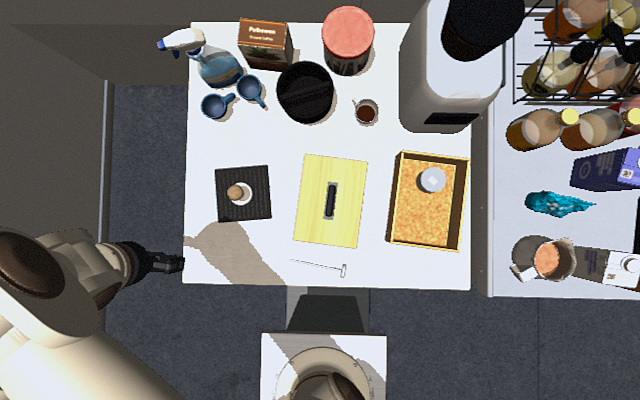

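The tamper stands upright at the mat's centre (top view base at about (241,193)). The lid lies flat with its handle up, the shaker is still in the box, and the arm is clear, so I hand in.

```bash
python3 -c "
from workcell import bot
print(bot.job_done())"
```

```text
the job is handed in; nothing more can be done
None
```

The job is handed in after about 21.5 s of robot time, well under the 64 s limit. I lifted the lid off by its handle and laid it flat, handle up, between the box and the mat. Then I gripped the tamper by its handle, carried it over and lowered it until the wrist force showed it resting on the mat. I then opened the fingers and moved the arm clear.

- **Tamper:** the last pictures show it upright and near the middle of the mat. The top camera puts it about 3 mm from the mat's centre. The side camera's estimate was about 1–2 cm off that, but it had also placed the mat itself about 25 mm off at the start. Both estimates are inside the 46 mm limit, and the arm's own position at release (0.505, 0.214) agrees with the top view.
- **Lid:** it lies flat on the table in both views. The two cameras differ by about 2 cm along x (0.494 and 0.473), which does not affect the result.
- **Shaker:** it is still standing in the box. The network's estimates moved by 1 cm or less between before and after the tamper was lifted.

No check failed. I judged uprightness and stillness by eye from the pictures, and the hand-in reported no verdict.

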